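# Click a paint-stick tray into its storage rack

## Task

Put the narrow tray of paint sticks away: slide it lengthwise, either end first and the right way up, into the lane of the plywood rack, and push it fully in under the clear top until the sprung steel catch snaps shut behind it. Leave it there and do not disturb the wide tray or the other things on the table.

Things in the scene. Friction and masses are not known exactly. Their poses are not given: they have to be found in the camera images.
- narrow_tray_mid (a point): The narrow tray: open yellow plastic box on the table, 110 long (its x) x 60 wide (its y) x 40 mm high, walls 3 mm, four paint sticks fixed inside, lying along x below 17 mm height. About 0.2 kg. Both ends are alike. This point is its centre, half-way up (20 mm above its underside); z is the tray's up. It can be gripped across its 60 mm width.
- lane_mouth (a point): Middle of the mouth of the plywood rack's only lane, on the table surface; x points level into the lane, y to its left, z up. The rack is fixed. The lane stands on the bare table (no step) and is 64 mm wide. Home, the tray's rear end is past the catch's front at x = 28 mm, its centre at x = 83 to 92 mm. From x = 40 mm on the side walls are 92 mm high and 12 mm thick.
- top_edge (a point): Middle of the front lower edge of the rack's clear plastic top, 92 mm above the table and 12 mm further in than the lane mouth; axes as the lane mouth. The top is 5 mm thick, 92 mm wide and covers the lane from x = 12 to 169 mm, so the last of the push happens beneath it: the tool must lean back out of the mouth, 25 to 45 degrees from vertical.
- lane_end (a point): Foot of the lane's end stop, on the table, 147 mm in from the lane mouth: the face that the tray's leading end can come up against. The stop is 35 mm high; axes as the lane mouth.
- pivot_block (a point): Centre of the top of the 34 mm high plywood block that carries the catch, left of the lane before the mouth: x = -38 to -8, y = 42 to 64 mm from the lane mouth. Opposite it on the right a 30 mm high wall at y = -32 mm runs from x = -28 mm inward, and flares outward before that to x = -58, y = -57 mm. The table before that is clear.
- catch (a joint): Angle (rad) of the sprung steel catch at the left side of the lane, 24 mm high from 8 to 32 mm above the table. 0 = shut (at rest, tip 9 mm into the lane); grows as the tray's side pushes it outward, about 0.1 to 0.25 with the tray passing, 0.5 at most. A light spring (about 2 to 4 N at the tip) shuts it. It gives way to a tray pushed inward and blocks its return.
- catch_tip (a point): Centre of the catch's round tip (4 mm radius upright), 20 mm above the table. Shut, it lies at x = 24, y = 27 mm from the lane mouth; 55 mm of the lane's width stays open to the right of it for pushing fingers. The catch's pivot lies at x = -18, y = 40 mm.
- wide_tray_mid (a point): Centre, half-way up, of the wide tray, to be left alone: same make, 110 x 94 x 40 mm, six sticks; too wide for the lane.
- tape_roll: Cardboard-brown tape roll lying flat, 80 mm outside diameter, 24 mm high; origin under its centre. Leave alone.
- paint_pot: Squat closed paint pot, 56 mm diameter, 62 mm high; origin under its centre. Leave alone.
- glue_stick: White glue stick standing upright, 28 mm diameter, 90 mm high; origin under its centre. Leave alone.
- water_cup: White plastic water cup, 72 mm diameter at its rim, 85 mm high; origin under its centre. Leave alone.
- sponge: Blue sponge block, 100 x 65 x 30 mm; origin under its centre. Leave alone.
Not all that is in view belongs to the job. What is shaped like the part that bears narrow_tray_mid but orange is not meant. What is shaped like the part that bears lane_mouth but orange is not meant.

How it is judged:
By the outcome, as a careful person would: the job done as asked, in the order asked, and still so for the second after the job is handed in, with the robot touching nothing.
It also fails if it takes over 67 s, if anything falls off the work surface, if the arm or the gripper's body presses on something with over 40 N, if the wrist force passes 120 N, or if a joint passes its speed limit or range.

## Robot

A 6-joint arm with a two-finger parallel gripper is mounted at the origin on the work surface. World frame = base frame: x ahead of the robot, y to its left, z up, the work surface at z = 0. Lengths are in mm, angles in rad, forces in N, time in s.
With the tool pointing down it reaches from about 325 to 900 mm from the base axis. Payload 6.1 kg.
Tool frame: the origin (TCP) lies where the fingers leave the gripper's body, on its centre line; the fingertips stand 73 mm ahead of it and the grasp point (between the pads) lies 54 mm ahead of it (bot.finger_overhang is the distance from the TCP to the fingertips, in mm); z points along the fingers, y is the direction in which the jaws open and shut (so a half turn about z gives the same grasp; the last joint's range is limited). The gripper opens to 85 mm and grips with 20 to 120 N. Pads are 22 mm wide; open, the fingers measure 114 mm over their backs; the gripper's body (76 mm by 85 mm) begins 54 mm behind the grasp point. The pads swing forward as they close: fully open they stand 13 mm farther back than shut.
Start: joints at [-1.447, 0.22, 1.526, -0, 1.395, -0.126], TCP at [154.5, -605.596, 303.9] pointing down, gripper open.
Joint ranges: [-2.98, 2.98], [-0.91, 2.08], [0.09, 2.57], [-1.24, 4.39], [0.2, 2.65], [-2.68, 2.68]. Speed limits (rad/s): [2.57, 2.57, 3.01, 3.14, 3.14, 3.14].

## Interface

Orientations are given as a rotation vector (axis times angle).
In Python, from workcell import bot gives the robot as it stands. The module is installed in compiled form; this text tells all that it offers.
- The arm moves only by the tool send_rows, never from a script. Its argument "deltas" is a list that holds one entry, the list of rows, each a list of 6 numbers: the shift along the tool's x, y, z normalised to -1 to 1, where 1 is 0.4 m, then the turn, a rotation vector about the tool's x, y, z normalised to -1 to 1, where 1 is 2 pi rad. In form: [[[x, y, z, rx, ry, rz], ...]]. A call has 1 to 20 rows; each row is the pose to reach, as a shift and turn from the pose commanded when the call began, along the tool's axes at that moment, turning the shorter way round; what a row does not reach only later rows make up. A row lasts 1/8 s, in which the tool goes at most 62.5 mm and 10.7 degrees, less where a joint would pass 70% of its speed; a pose out of reach is approached as far as the arm can. A call with a number of a shift or a turn outside -1 to 1 is refused whole. A call with a gripper value outside its range is refused whole. "fingers" is the finger opening in mm, from 0 to 85.4, set as the call begins (left out, the last holds). The fingers move at their own pace and stop on an object; "grip_force" is the grip in N (left out, the last holds). Time passes only in rows, so rows that repeat a pose let the fingers close. It gives the time, the measured TCP pose, the force and the opening at its end, in the units of the state.
- bot.state(): the state, without advancing time (a new reading comes with each control period).
- bot.snapshot(name): name is "scene" or "top" or "wrist"; returns the picture (400x640x3 uint8, blue, green, red); there is no depth.
- bot.get_calibration(name): a dict with "intrinsics" (3x3 intrinsics, pixels), "extrinsics" (4x4, takes a point from camera to world coordinates). Camera axes: x right, y up, looking along -z (the intrinsics and any distortion apply to the point x, -y, -z); pixel columns grow to the right and rows downward; lengths in mm; the calibration is good to about 2 mm. A picture is of the moment at which its call begins: read the wrist's pose just before it. get_calibration takes no time and is no camera call; for the wrist camera it gives the pose at the moment of the call.
- bot.close_job(): hands the job in, once; it reports no verdict.
Trained networks look in the newest picture that a camera, given by its name, has taken for a name from the list of things; names that differ only in an ending like _2 or _b are one class to them, and where a whole thing is asked for, a point or a joint stands for the part that bears it (a point fixed in the world has none). Each returns a list of dicts, best first, with "confidence" (0 to 1); they miss things now and then, are a little off and sometimes report something else, mostly with a low value. They report only what shows in the picture. A call takes as long as a camera call. They do not tell look-alikes from the thing itself.
- bot.outline_of(camera, query): "pixels" (400x640 bool, what is visible of it) and "point" ([column, row] in pixels, amid what is visible of it).
The state is a dict: "t": time; "joints": joint angles; "qvel": joint speeds; "joint_torque": joint torques, N m; "tcp_pos": TCP position; "eef_rot": TCP orientation; "force": force on the tool from outside, world axes, zero at the start; "wrist_torque": the same for the moment, N m; "width": finger opening in mm.
Only numpy, scipy, OpenCV 4.12 (cv2) and the standard library are available. Lean on these libraries where they do the work, as an engineer would, in place of code of your own. Each camera call takes 0.05 s, during which the arm holds its last target.

## Working session

There is one attempt and no reset: what is moved stays moved. The work goes in short steps, Python scripts to look and compute and a tool call to move; the robot and the scene stay as the last step left them, time stands still between calls to the robot, and variables do not carry over. Pictures are saved under pics/ and viewed, and the job is handed in when it is done.

Besides the shell and the picture viewer there is one more tool, called after "Call:" as name(argument=value, ...), one argument or row to a line, values as JSON. send_rows: Moves the arm, as the interface text tells. Its arguments: {"type":"object","properties":{"deltas":{"type":"array"},"fingers":{"type":"number"},"grip_force":{"type":"number"}},"required":["deltas"]}

```bash
mkdir -p pics; ls; python3 - <<'E'
from workcell import bot
import cv2
print(bot.state())
for n in ("scene","top","wrist"):
    im=bot.snapshot(n); cv2.imwrite(f"pics/{n}0.png",im)
    c=bot.get_calibration(n); print(n,c)
E
```

```text
pics
{'t': 0.0, 'joints': array([-1.44713720e+00,  2.21217259e-01,  1.52763075e+00,  4.09779966e-06,
        1.39468870e+00, -1.26108307e-01]), 'qvel': array([-3.51249586e-04, -9.44138275e-04,  1.65455897e-03, -7.86139679e-05,
       -2.09946867e-04,  1.49581164e-03]), 'joint_torque': array([ 2.93611185e-05, -4.96906865e+01, -3.89395273e+01, -8.65674951e-05,
        1.08961327e-02,  3.95572087e-06]), 'tcp_pos': array([ 154.42057488, -605.13872011,  302.79420297]), 'eef_rot': array([-3.11519766e+00, -3.91071484e-01, -1.00694625e-05]), 'force': array([-0.5785417 , -0.14763681, -0.00621101]), 'wrist_torque': array([ 0.00841899, -0.01238945,  0.02262689]), 'width': 85.56881612484175}
scene {'intrinsics': array([[430.4958801 ,   0.        , 316.41266761],
       [  0.        , 430.4958801 , 207.21010285],
       [  0.        ,   0.        ,   1.        ]]), 'extrinsics': array([[ 8.65191769e-01, -2.94268603e-01,  4.06016247e-01,
         9.37711401e+02],
       [ 5.01391891e-01,  5.19030677e-01, -6.92252358e-01,
        -7.30954140e+02],
       [-7.02675288e-03,  8.02504296e-01,  5.966049
[... 482 characters left out ...]
    [-1.12960432e-02,  8.10091135e-02,  9.96649348e-01,
         1.15765968e+03],
       [ 0.00000000e+00,  0.00000000e+00,  0.00000000e+00,
         1.00000000e+00]])}
wrist {'intrinsics': array([[327.75558453,   0.        , 315.22651764],
       [  0.        , 327.75558453, 203.94692053],
       [  0.        ,   0.        ,   1.        ]]), 'extrinsics': array([[ 2.47315440e-01,  9.29714695e-01,  2.72883967e-01,
         2.24185398e+02],
       [-9.68933268e-01,  2.37839831e-01,  6.78272609e-02,
        -5.86928863e+02],
       [-1.84267544e-03, -2.81181083e-01,  9.59652960e-01,
         3.71749673e+02],
       [ 0.00000000e+00,  0.00000000e+00,  0.00000000e+00,
         1.00000000e+00]])}
```

View pics/scene0.png

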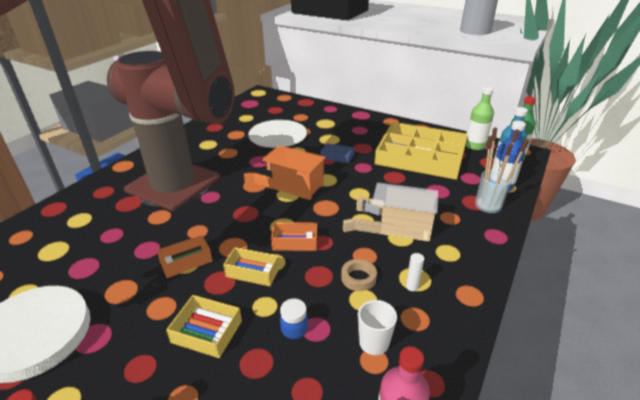

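View pics/top0.png

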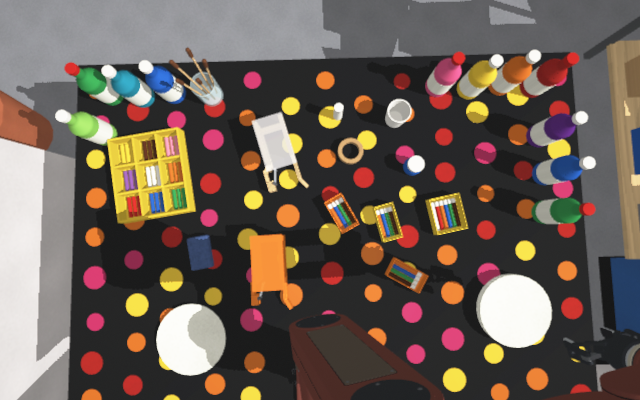

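View pics/wrist0.png

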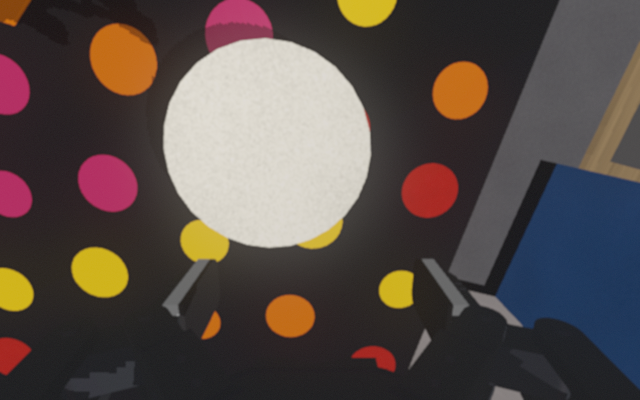

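```bash
cat > h.py <<'E'
import numpy as np, cv2
from workcell import bot
from scipy.spatial.transform import Rotation as R
def cal(n):
    c=bot.get_calibration(n); return np.array(c["intrinsics"]),np.array(c["extrinsics"])
def ray(n,uv,z,c=None):
    K,E=c or cal(n); u,v=uv
    d=np.linalg.inv(K)@np.array([u,v,1.]); d=E[:3,:3]@np.array([d[0],-d[1],-d[2]])
    o=E[:3,3]; return o+d*(z-o[2])/d[2]
def proj(n,P,c=None):
    K,E=c or cal(n); P=np.atleast_2d(P)
    q=(P-E[:3,3])@E[:3,:3]; q=q*np.array([1,-1,-1]); q=q@K.T
    return q[:,:2]/q[:,2:]
E
python3 - <<'E'
from h import *
np.set_printoptions(precision=1,suppress=True)
for cam in ("top","scene"):
    im=bot.snapshot(cam)
    for q in ("narrow_tray_mid","wide_tray_mid","catch","catch_tip","pivot_block","lane_mouth","top_edge"):
        try: r=bot.outline_of(cam,q)
        except Exception as e: print(q,e); continue
        for d in r[:5]: print(cam,q,round(d["confidence"],2),d["point"],d["pixels"].sum())
    cv2.imwrite(f"pics/{cam}1.png",im)
im=cv2.imread("pics/top1.png")
cv2.imwrite("pics/topc.png",cv2.resize(im[90:310,230:490],None,fx=3,fy=2.7,interpolation=cv2.INTER_CUBIC)[:600])
im=cv2.imread("pics/scene1.png")
cv2.imwrite("pics/scc.png",cv2.resize(im[170:300,210:460],None,fx=3.2,fy=3.2,interpolation=cv2.INTER_CUBIC))
E
```

```text
top narrow_tray_mid 0.97 [387.2, 224.3] 835
top narrow_tray_mid 0.78 [345.0, 214.8] 736
top narrow_tray_mid 0.64 [407.7, 274.0] 787
top wide_tray_mid 0.81 [447.4, 215.5] 1251
top pivot_block 0.81 [273.2, 146.7] 1915
top pivot_block 0.77 [267.3, 264.7] 2282
top pivot_block 0.27 [395.4, 109.1] 558
top lane_mouth 0.93 [274.8, 142.9] 1852
top lane_mouth 0.59 [268.4, 265.2] 2257
top top_edge 0.73 [275.5, 144.0] 1861
top top_edge 0.69 [268.1, 268.6] 2207
top top_edge 0.39 [275.6, 184.3] 12
scene narrow_tray_mid 0.98 [186.5, 256.2] 1418
scene narrow_tray_mid 0.76 [251.7, 264.8] 1516
scene narrow_tray_mid 0.63 [294.6, 239.2] 1264
scene narrow_tray_mid 0.5 [203.3, 325.6] 3013
scene wide_tray_mid 0.77 [203.2, 324.5] 3036
scene wide_tray_mid 0.53 [371.3, 211.0] 119
scene catch 0.65 [371.3, 209.4] 161
scene catch_tip 0.49 [370.6, 210.3] 143
scene pivot_block 0.89 [397.8, 211.6] 3640
scene pivot_block 0.55 [292.3, 174.8] 2602
scene lane_mouth 0.86 [293.6, 174.4] 2634
scene lane_mouth 0.68 [397.6, 209.2] 3708
scene top_edge 0.79 [293.0, 172.0] 2408
scene top_edge 0.59 [400.2, 213.0] 3636
```

View pics/topc.png

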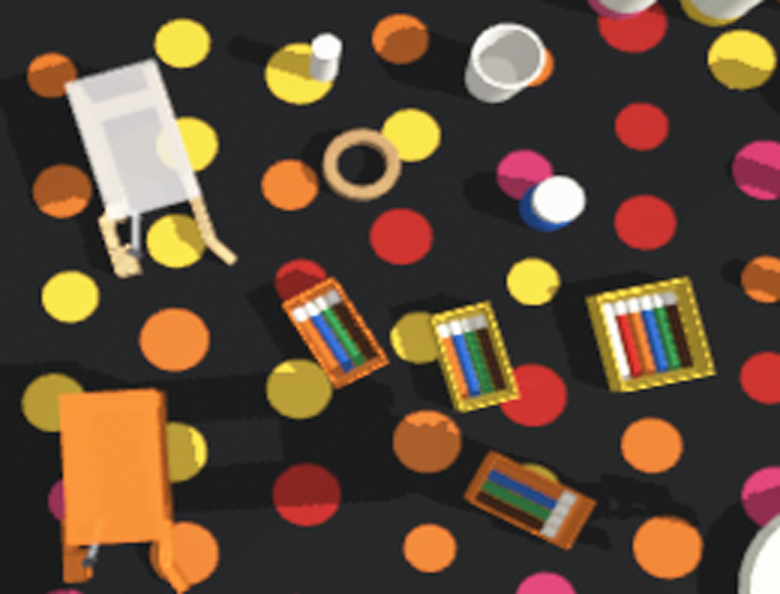

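View pics/scc.png

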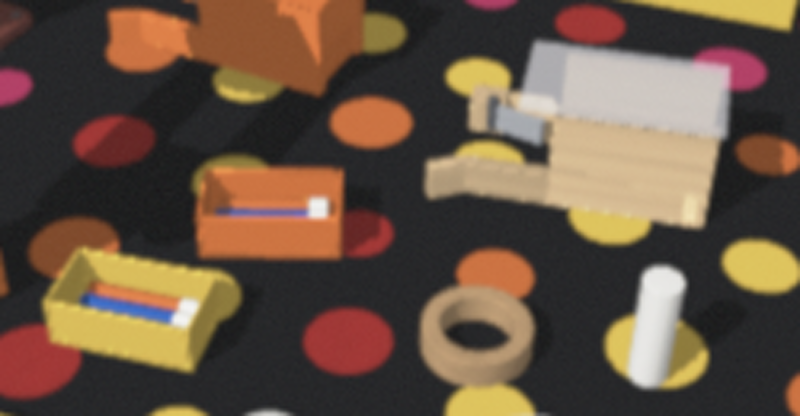

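```bash
cat > fit.py <<'E'
from h import *
from scipy.optimize import minimize
np.set_printoptions(precision=2,suppress=True)
def box(x0,x1,y0,y1,z0,z1): return np.array([[x,y,z] for x in(x0,x1) for y in(y0,y1) for z in(z0,z1)],float)
TRAY=[box(-55,55,-30,30,0,40)]
fl=np.array([[-28,-32,0],[-28,-40,0],[-58,-57,0],[-58,-65,0],[-28,-32,30],[-28,-40,30],[-58,-57,30],[-58,-65,30]],float)
RACK=[box(40,169,32,44,0,92),box(40,169,-44,-32,0,92),box(12,169,-46,46,92,97),box(-38,-8,42,64,0,34),box(-28,40,-42,-32,0,30),fl,box(-18,24,30,40,8,32)]
S=4
def render(n,parts,p,c):
    m=np.zeros((400*S,640*S),np.uint8); Rz=R.from_euler('z',p[2]).as_matrix()
    for b in parts:
        uv=proj(n,b@Rz.T+[p[0],p[1],0],c)
        h=cv2.convexHull((uv*S+S/2).astype(np.float32)).round().astype(np.int32)
        cv2.fillConvexPoly(m,h,1)
    return cv2.resize(m.astype(np.float32),(640,400),interpolation=cv2.INTER_AREA)
def fit(masks,parts,p0):
    cs={n:cal(n) for n in masks}
    def cost(q):
        p=[q[0]*10,q[1]*10,q[2]*.1]; s=0
        for n,m in masks.items():
            r=render(n,parts,p,cs[n]); s+=1-np.minimum(r,m).sum()/np.maximum(r,m).sum()
        return s
    q0=[p0[0]/10,p0[1]/10,p0[2]*10]
    r=minimize(cost,q0,method="Nelder-Mead",options=dict(initial_simplex=np.array([q0]*4)+np.vstack([np.zeros(3),np.eye(3)*1.5]),xatol=.005,fatol=1e-4))
    return np.array([r.x[0]*10,r.x[1]*10,r.x[2]*.1]),r.fun
E
python3 - <<'E'
from fit import *
M={}
for cam in("top","scene"):
    bot.snapshot(cam)
    for q,pts in(("narrow_tray_mid",{"top":(387,222),"scene":(252,265)}),("lane_mouth",{"top":(274,145),"scene":(397,210)}),("wide_tray_mid",{"top":(447,215),"scene":(203,325)})):
        r=[d for d in bot.outline_of(cam,q) if np.hypot(*(np.array(d["point"])-pts[cam]))<20]
        if r: M[q,cam]=np.array(r[0]["pixels"]).astype(np.float32)
        else: print("miss",q,cam)
np.savez("m.npz",**{f"{a}-{b}":v for (a,b),v in M.items()})
p=ray("top",(387,222),20); print(p)
for w in (["top"],["scene"],["top","scene"]):
  print("tray",w,fit({n:M["narrow_tray_mid",n] for n in w},TRAY,[p[0],p[1],.2]))
p=ray("top",(276,185),20); print(p)
for w in (["top"],["scene"],["top","scene"]):
  f=fit({n:M["lane_mouth",n] for n in w},RACK,[p[0],p[1],.2]); print("rack",w,f)
f=f[0]
ims={n:bot.snapshot(n) for n in("top","scene")}
for n in ims:
  im=cv2.resize(ims[n],None,fx=3,fy=3,interpolation=cv2.INTER_CUBIC)
  Rz=R.from_euler('z',f[2]).as_matrix()
  for b in RACK:
    h=cv2.convexHull((proj(n,b@Rz.T+[f[0],f[1],0])*3+1.5).astype(np.float32)).astype(int)
    cv2.polylines(im,[h],True,(0,0,255),1)
  a=(650,250) if n=="top" else (950,450)
  cv2.imwrite(f"pics/fit_{n}.png",im[a[1]:a[1]+400,a[0]:a[0]+400])
a=np.hstack([cv2.imread("pics/fit_top.png"),cv2.imread("pics/fit_scene.png")]);cv2.imwrite("pics/fit.png",a)
E
```

```text
[ 440.36 -184.54   20.  ]
tray ['top'] (array([ 440.01, -183.24,    0.26]), np.float64(0.05290502309799194))
tray ['scene'] (array([ 442.23, -186.24,    0.24]), np.float64(0.04139024019241333))
tray ['top', 'scene'] (array([ 440.27, -184.01,    0.27]), np.float64(0.1284245252609253))
[562.06 154.63  20.  ]
rack ['top'] (array([593.62, 126.38,   0.28]), np.float64(0.09945559501647949))
rack ['scene'] (array([594.32, 122.69,   0.27]), np.float64(0.058094799518585205))
rack ['top', 'scene'] (array([593.74, 125.63,   0.27]), np.float64(0.18129706382751465))
```

View pics/fit.png

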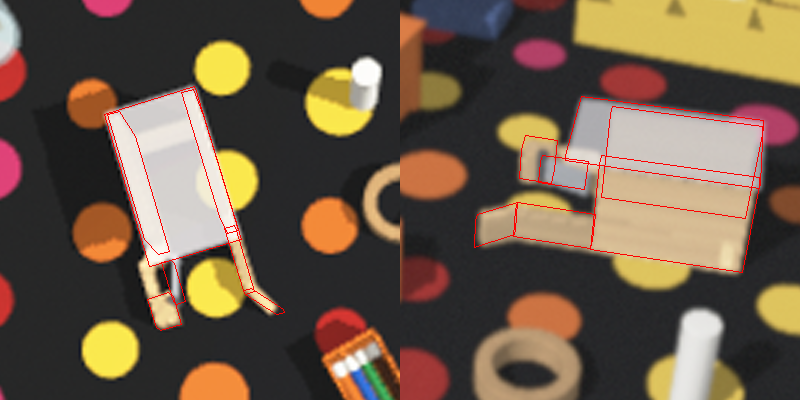

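Candidates in the top picture for the narrow tray are yellow (387,222), orange (341,213) and orange-brown (407,274). The yellow one is meant, and the wide yellow tray at (447,215) is not. For the rack, the plywood one at (274,145) is meant and the orange one at (268,265) is not. The enlarged crop confirms both choices. I'll move above the tray for a closer look.

Call:
send_rows(
  deltas=[
    [[0.08,-0.07,0,0,0,0],[0.16,-0.14,0,0,0,0],[0.24,-0.21,0,0,0,0],[0.32,-0.28,0,0,0,0],[0.4,-0.35,0,0,0,0],[0.48,-0.42,0,0,0,0],[0.56,-0.49,0,0,0,0],[0.64,-0.56,0,0,0,0],[0.72,-0.63,0,0,0,0],[0.8,-0.7,0,0,0,0],[0.88,-0.77,0,0,0,0],[0.95,-0.84,0,0,0,0],[0.95,-0.84,0,0,0,0],[0.95,-0.84,0,0,0,0],[0.95,-0.84,0,0,0,0]],
  ],
)

```text
t: 3.32
tcp_pos: [439.2, -187.0, 303.9]
eef_rot: [3.117, 0.389, -0.0]
force: [-0.3, 0.4, -0.7]
width: 85.7
```

```bash
python3 - <<'E'
from fit import *
s=bot.state(); print(s["t"],s["tcp_pos"],s["eef_rot"],s["qvel"])
im=bot.snapshot("wrist"); cv2.imwrite("pics/w1.png",im)
c=cal("wrist")
for d in bot.outline_of("wrist","narrow_tray_mid"):
    print(d["confidence"],d["point"],ray("wrist",d["point"],20)[:2])
    m=np.array(d["pixels"]).astype(np.float32)
    P=ray("wrist",d["point"],20)
    print(fit({"wrist":m},TRAY,[P[0],P[1],.25]))
E
```

```text
3.325 [ 439.21 -186.97  303.9 ] [ 3.12  0.39 -0.  ] [-0.01 -0.    0.    0.   -0.    0.  ]
0.97 [313.0, 175.4] [ 439.64 -183.64]
(array([ 441.19, -183.43,    0.25]), np.float64(0.025942206382751465))
0.85 [319.3, 307.5] [ 280.69 -231.63]
(array([ 281.68, -234.  ,    1.05]), np.float64(0.021627366542816162))
0.73 [186.7, 110.6] [473.6  -40.33]
(array([471.04, -44.58,   0.5 ]), np.float64(0.01743227243423462))
```

View pics/w1.png

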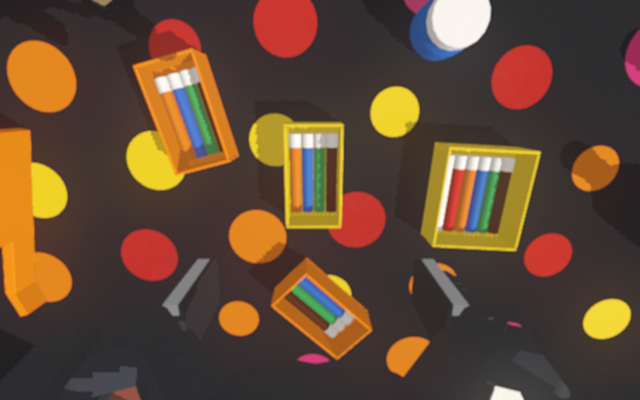

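Call:
send_rows(
  deltas=[
    [[0.06,-0.07,0,0,0,0],[0.12,-0.14,0,0,0,0],[0.18,-0.21,0,0,0,0],[0.24,-0.28,0,0,0,0],[0.3,-0.35,0,0,0,0],[0.36,-0.42,0,0,0,0],[0.42,-0.49,0,0,0,0],[0.48,-0.58,0,0,0,0],[0.48,-0.58,0,0,0,0],[0.48,-0.58,0,0,0,0],[0.48,-0.58,0,0,0,0]],
  ],
)

```text
t: 4.8
tcp_pos: [568.1, 84.9, 303.8]
eef_rot: [3.117, 0.389, -0.001]
force: [0.9, -0.5, -0.3]
width: 85.7
```

```bash
cat > ov.py <<'E'
from fit import *
def overlay(n,f,im,out,parts=RACK,fx=1.25):
  im=cv2.resize(im,None,fx=fx,fy=fx,interpolation=cv2.INTER_CUBIC)
  Rz=R.from_euler('z',f[2]).as_matrix()
  for b in parts:
    h=cv2.convexHull(((proj(n,b@Rz.T+[f[0],f[1],0])+.5)*fx).astype(np.float32)).astype(int)
    cv2.polylines(im,[h],True,(0,0,255),1)
  cv2.imwrite(out,im)
E
python3 - <<'E'
from ov import *
s=bot.state(); print(s["t"],s["tcp_pos"],s["eef_rot"])
im=bot.snapshot("wrist"); cv2.imwrite("pics/w2.png",im)
for d in bot.outline_of("wrist","lane_mouth"):
    print(d["confidence"],d["point"])
    if d["confidence"]<.3: continue
    m=np.array(d["pixels"]).astype(np.float32)
    f=fit({"wrist":m},RACK,[594,125,.27]); print(f)
    break
overlay("wrist",f[0],im,"pics/w2o.png")
for d in bot.outline_of("wrist","catch_tip"): print("tip",d["confidence"],d["point"],ray("wrist",d["point"],20))
E
```

```text
4.8 [568.14  84.89 303.84] [ 3.12  0.39 -0.  ]
0.68 [619.7, 211.2]
(array([594.  , 125.  ,   0.27]), np.float64(1.0))
tip 0.79 [249.7, 151.7] [577.04 160.61  20.  ]
```

View pics/w2o.png

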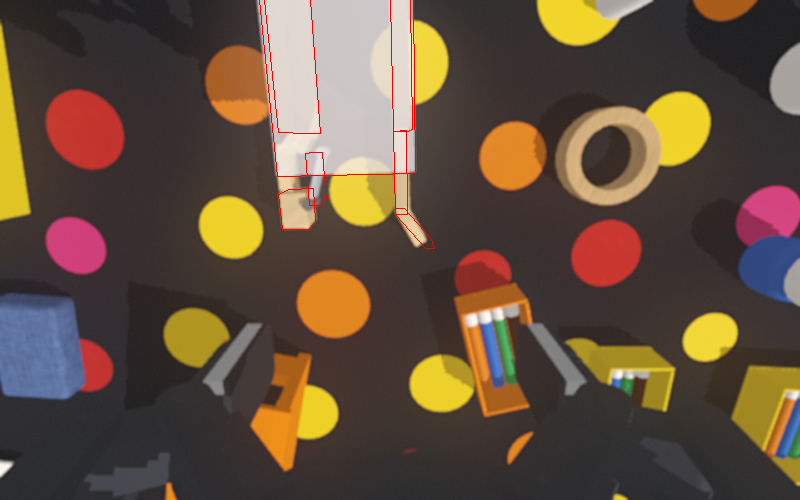

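```bash
python3 - <<'E'
from ov import *
im=cv2.imread("pics/w2.png")
overlay("wrist",[594,125,.27],im,"pics/z.png",fx=5)
z=cv2.imread("pics/z.png"); z=z[480:1030,1000:1800]; cv2.imwrite("pics/z1.png",z)
E
```

```text
(no output)
```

View pics/z1.png

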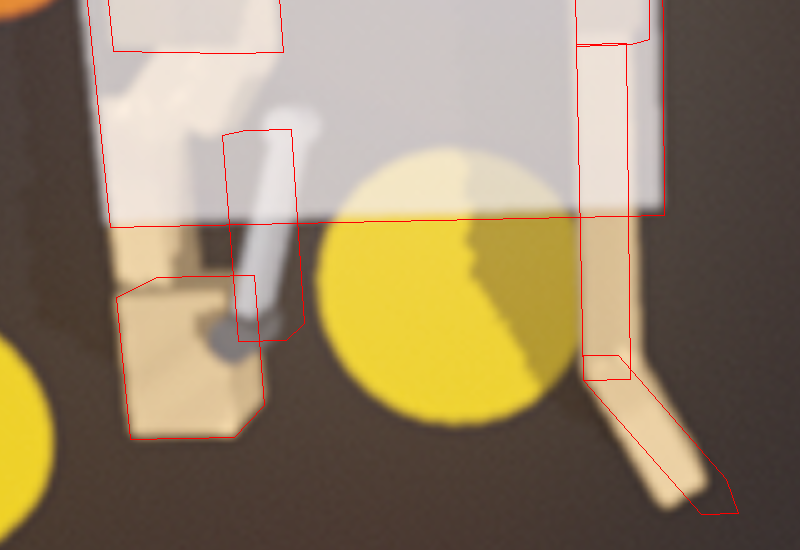

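Call:
send_rows(
  deltas=[
    [[-0.06,0.06,0,0,0,0],[-0.12,0.12,0,0,0,0],[-0.18,0.18,0,0,0,0],[-0.25,0.24,0,0,0,0],[-0.32,0.31,0,0,0,0],[-0.39,0.38,0,0,0,0],[-0.46,0.45,0,0,0,0],[-0.53,0.52,0,0,0,0],[-0.582,0.572,0,0,0,0],[-0.582,0.572,0.08,0,0,0],[-0.582,0.572,0.16,0,0,0],[-0.582,0.572,0.24,0,0,0],[-0.582,0.572,0.3,0,0,0],[-0.582,0.572,0.35,0,0,0],[-0.582,0.572,0.35,0,0,0],[-0.582,0.572,0.35,0,0,0]],
  ],
)

```text
t: 6.95
tcp_pos: [399.6, -193.5, 164.8]
eef_rot: [3.116, 0.391, 0.001]
force: [-0.6, -0.7, -0.3]
width: 85.3
```

```bash
python3 - <<'E'
from ov import *
s=bot.state(); print(s["t"],s["tcp_pos"],s["eef_rot"])
im=bot.snapshot("wrist")
for d in bot.outline_of("wrist","narrow_tray_mid")[:3]:
    P=ray("wrist",d["point"],20); print(d["confidence"],d["point"],P)
    print(fit({"wrist":np.array(d["pixels"]).astype(np.float32)},TRAY,[441,-183,.25]))
overlay("wrist",[441.2,-183.4,.25],im,"pics/w3.png",TRAY)
E
```

```text
6.95 [ 399.63 -193.55  164.82] [3.12 0.39 0.  ]
0.93 [104.9, 70.8] [459.24 -46.21  20.  ]
(array([ 441.  , -183.  ,    0.25]), np.float64(1.0))
0.77 [316.7, 149.3] [ 445.13 -182.65   20.  ]
(array([ 440.92, -183.66,    0.25]), np.float64(0.02691131830215454))
0.57 [310.1, 337.3] [ 304.3 -213.5   20. ]
(array([ 441.  , -183.  ,    0.25]), np.float64(1.0))
```

View pics/w3.png

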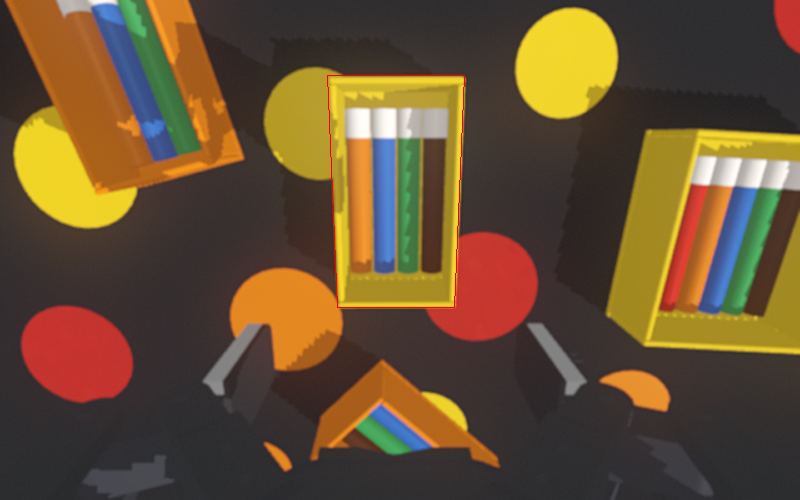

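```bash
python3 - <<'E'
from h import *
print(ray("wrist",(304,290),40))
E
```

```text
[ 354.94121591 -196.89929598   40.        ]
```

Call:
send_rows(
  deltas=[
    [[0,0,0.06,0,0,0],[0,0,0.12,0,0,0],[0,0,0.17,0,0,0],[0,0,0.2,0,0,0],[0,0,0.217,0,0,0],[0,0,0.217,0,0,0],[0,0,0.217,0,0,0]],
  ],
)

```text
t: 7.92
tcp_pos: [399.8, -193.4, 77.8]
eef_rot: [3.116, 0.391, 0.001]
force: [0.2, 0.6, 0.1]
width: 85.5
```

Call:
send_rows(
  deltas=[
    [[0,0,0,0,0,0],[0,0,0,0,0,0],[0,0,0,0,0,0],[0,0,0,0,0,0],[0,0,0,0,0,0],[0,0,0,0,0,0],[0,0,0,0,0,0],[0,0,0,0,0,0]],
  ],
  fingers=50,
  grip_force=40,
)

```text
t: 8.93
tcp_pos: [399.8, -193.5, 77.8]
eef_rot: [3.116, 0.391, 0.001]
force: [-1.5, -0.2, 5.4]
width: 59.3
```

```bash
python3 - <<'E'
from ov import *
s=bot.state(); print(s["t"],s["tcp_pos"],s["eef_rot"],s["width"])
im=bot.snapshot("wrist"); cv2.imwrite("pics/w4.png",im)
E
```

```text
8.925 [ 399.81 -193.5    77.81] [3.12 0.39 0.  ] 59.30782257891978
```

View pics/w4.png

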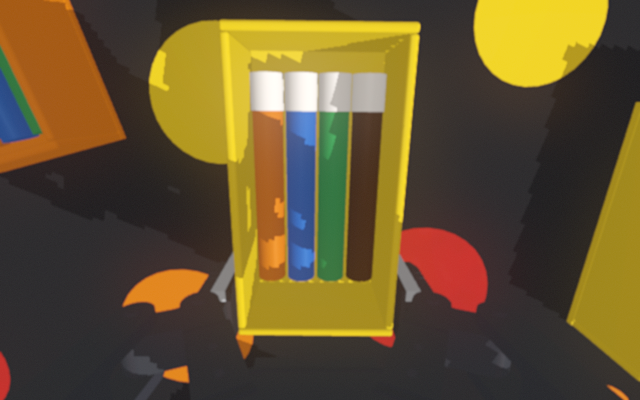

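Call:
send_rows(
  deltas=[
    [[0,0,0,0,0,0],[0,0,-0.03,0,0,0],[0,0,-0.08,0,0,0],[0,0,-0.14,0,0,0],[0,0,-0.2,0,0,0],[0.03,-0.06,-0.22,0,0,-0.001],[0.06,-0.13,-0.22,0,0,-0.002],[0.1,-0.2,-0.22,0,0,-0.003],[0.14,-0.28,-0.22,0,0,-0.0032],[0.18,-0.36,-0.22,0,0,-0.0032],[0.22,-0.44,-0.22,0,0,-0.0032],[0.26,-0.52,-0.22,0,0,-0.0032],[0.3,-0.6,-0.22,0,0,-0.0032],[0.324,-0.647,-0.22,0,0,-0.0032],[0.324,-0.647,-0.22,0,0,-0.0032],[0.324,-0.647,-0.2,0,0,-0.0032],[0.324,-0.647,-0.2,0,0,-0.0032]],
  ],
  grip_force=60,
)

```text
t: 11.1
tcp_pos: [459.9, 88.9, 156.0]
eef_rot: [-3.113, -0.421, 0.004]
force: [-0.2, 0.1, -2.5]
width: 59.2
```

```bash
python3 - <<'E'
from ov import *
s=bot.state(); print(s["t"],s["tcp_pos"],s["eef_rot"],s["width"],s["force"])
im=bot.snapshot("wrist"); cv2.imwrite("pics/w5.png",im)
overlay("wrist",[594,125,.27],im,"pics/w5.png")
im=bot.snapshot("scene"); cv2.imwrite("pics/s5.png",im)
E
```

```text
11.1 [459.95  88.94 156.04] [-3.11 -0.42  0.  ] 59.24447994764206 [-0.19  0.09 -2.47]
```

View pics/w5.png

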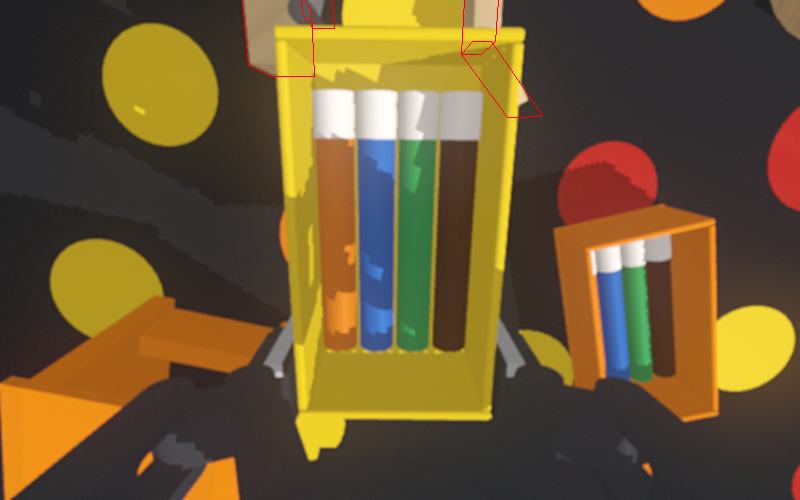

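View pics/s5.png

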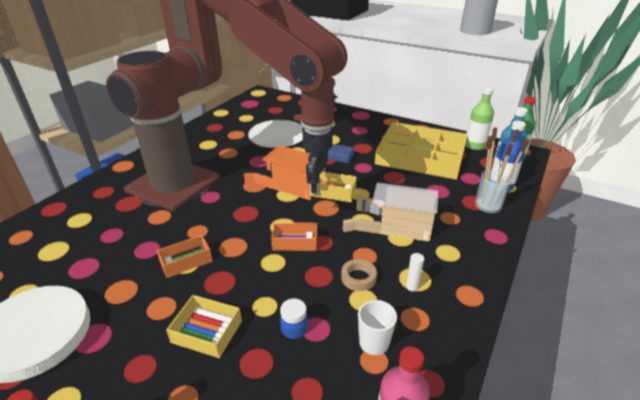

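```bash
python3 - <<'E'
from ov import *
im=cv2.imread("pics/top0.png")
h=cv2.cvtColor(im,cv2.COLOR_BGR2HSV)
m=((h[...,0]>4)&(h[...,0]<18)&(h[...,1]>150)&(h[...,2]>60)).astype(np.uint8)
n,l,st,c=cv2.connectedComponentsWithStats(m); k=l[265,268]; print(st[k])
mm=(l==k).astype(np.float32)
f=fit({"top":mm},RACK,[290,165,0.]); print(f)
overlay("top",f[0],im,"pics/or.png",fx=4)
z=cv2.imread("pics/or.png")[850:1300,850:1350];cv2.imwrite("pics/or.png",z)
p=f[0];Rz=R.from_euler('z',p[2]).as_matrix()
for q in([169,46,97],[169,-46,97],[-58,-60,30],[12,-46,97]): print(q,Rz@np.array(q)+[p[0],p[1],0])
E
```

```text
[ 250  233   53   77 2588]
(array([241.93, 170.09,   0.04]), np.float64(0.18136262893676758))
[169, 46, 97] [408.77 223.41  97.  ]
[169, -46, 97] [412.78 131.49  97.  ]
[-58, -60, 30] [186.6  107.62  30.  ]
[12, -46, 97] [255.93 124.66  97.  ]
```

View pics/or.png

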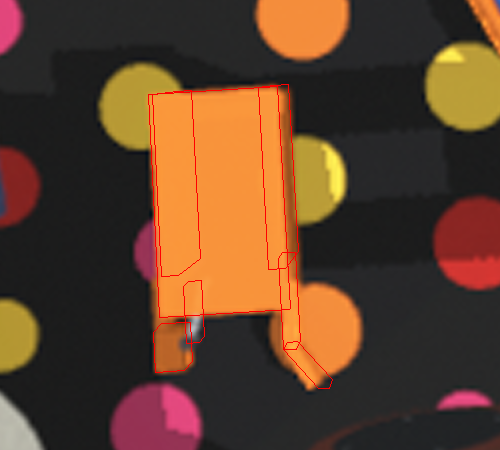

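Call:
send_rows(
  deltas=[
    [[0.035,0,0,0,0,0],[0.035,0,0.05,0,0,0],[0.035,0,0.1,0,0,0],[0.035,0,0.15,0,0,0],[0.035,0,0.18,0,0,0],[0.035,0,0.193,0,0,0],[0.035,0,0.193,0,0,0]],
  ],
)

```text
t: 12.08
tcp_pos: [474.7, 93.5, 80.0]
eef_rot: [-3.113, -0.423, -0.0]
force: [0.1, 1.0, -3.0]
width: 59.5
```

```bash
python3 - <<'E'
from ov import *
s=bot.state(); print(s["t"],s["tcp_pos"],s["eef_rot"],s["width"],s["force"])
im=bot.snapshot("wrist")
p=s["tcp_pos"]; r=fit
overlay("wrist",[594,125,.27],im,"pics/w6.png")
for d in bot.outline_of("wrist","narrow_tray_mid")[:2]: print(d["confidence"],d["point"],fit({"wrist":np.array(d["pixels"]).astype(np.float32)},TRAY,[p[0]+42*.964,p[1]+11,.27]))
E
```

```text
12.075 [474.72  93.47  79.98] [-3.11 -0.42 -0.  ] 59.450397327872004 [ 0.05  0.98 -2.98]
0.76 [320.0, 166.4] (array([515.73, 104.86,   0.26]), np.float64(0.0068795084953308105))
0.61 [585.3, 295.9] (array([515.21, 104.47,   0.27]), np.float64(1.0))
```

View pics/w6.png

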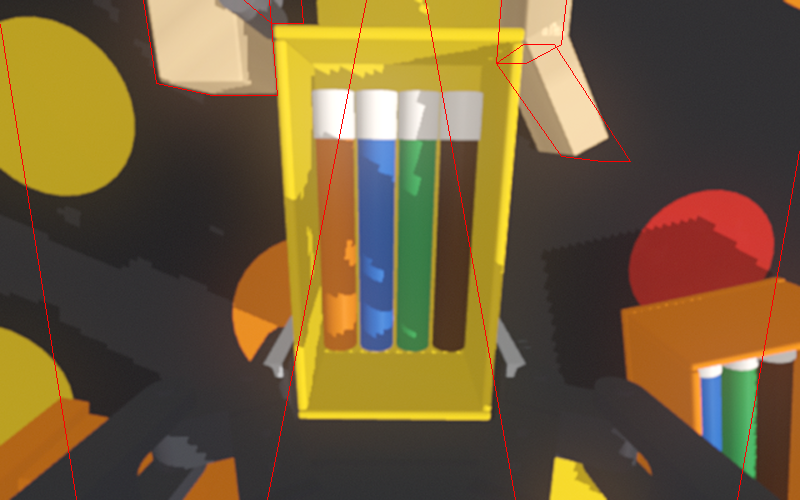

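Call:
send_rows(
  deltas=[
    [[0.012,0,0,0,0,0],[0.024,0,0,0,0,0],[0.036,0,0,0,0,0],[0.048,0,0,0,0,0],[0.06,0,0,0,0,0],[0.072,0,0,0,0,0],[0.084,0,0,0,0,0],[0.096,0,0,0,0,0],[0.108,0,0,0,0,0],[0.12,0,0,0,0,0],[0.132,0,0,0,0,0],[0.144,0,0,0,0,0],[0.156,0,0,0,0,0],[0.156,0,0.003,0,0,0],[0.156,0,0.004,0,0,0],[0.156,0,0.004,0,0,0]],
  ],
)

```text
t: 14.18
tcp_pos: [535.2, 110.1, 78.7]
eef_rot: [3.113, 0.422, 0.003]
force: [2.5, -2.9, -0.8]
width: 59.2
```

```bash
python3 - <<'E'
from ov import *
s=bot.state(); print(s["t"],s["tcp_pos"],s["eef_rot"],s["width"],s["force"])
im=bot.snapshot("wrist")
overlay("wrist",[594,125,.27],im,"pics/w7.png")
p=s["tcp_pos"]
for d in bot.outline_of("wrist","narrow_tray_mid")[:2]: print(d["confidence"],d["point"])
E
```

```text
14.175 [535.19 110.07  78.71] [3.11 0.42 0.  ] 59.23717063176207 [ 2.5  -2.91 -0.82]
0.88 [604.7, 366.8]
0.75 [318.0, 209.6]
```

View pics/w7.png

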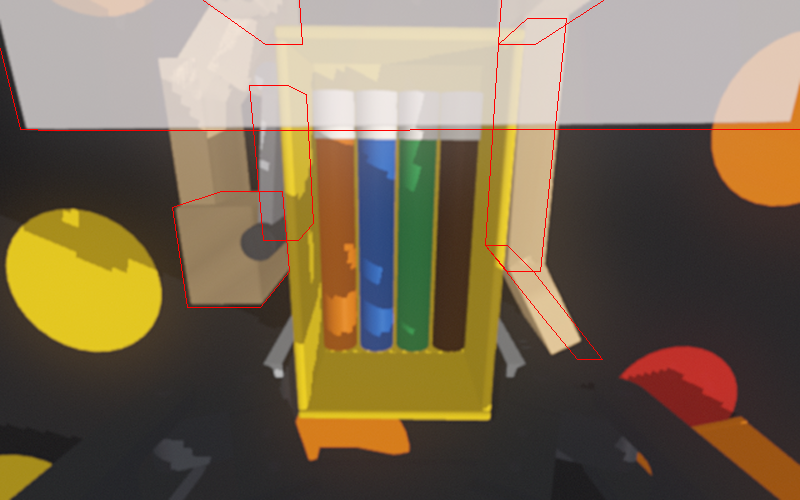

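Call:
send_rows(
  deltas=[
    [[0,0,0,0,0,0],[0,0,0,0,0,0],[0,0,0,0,0,0],[0,0,0,0,0,0],[0,0,0,0,0,0],[0,0,-0.03,0,0,0],[0,0,-0.08,0,0,0],[0,0,-0.15,0,0,0],[0,0,-0.22,0,0,0],[0,0,-0.25,0,0,0],[0,0,-0.25,0,0,0]],
  ],
  fingers=72,
)

```text
t: 15.65
tcp_pos: [535.1, 110.2, 179.4]
eef_rot: [3.113, 0.423, 0.004]
force: [-0.2, -0.2, -0.1]
width: 72.2
```

```bash
python3 - <<'E'
from ov import *
s=bot.state(); print(s["t"],s["tcp_pos"],s["eef_rot"],s["width"],s["force"])
im=bot.snapshot("wrist")
overlay("wrist",[594,125,.27],im,"pics/w8.png")
for d in bot.outline_of("wrist","narrow_tray_mid")[:3]:
  f,e=fit({"wrist":np.array(d["pixels"]).astype(np.float32)},TRAY,[576,121,.27]); v=R.from_euler('z',-.27).apply([f[0]-594,f[1]-125,0]); print(d["confidence"],d["point"],f,e,v)
E
```

```text
15.65 [535.15 110.15 179.42] [3.11 0.42 0.  ] 72.16151125909258 [-0.18 -0.19 -0.11]
0.91 [483.5, 289.5] [576.   121.     0.27] 1.0 [-18.41   0.95   0.  ]
0.81 [318.0, 171.0] [552.62 115.46   0.24] 0.210343599319458 [-42.42   1.84   0.  ]
```

View pics/w8.png

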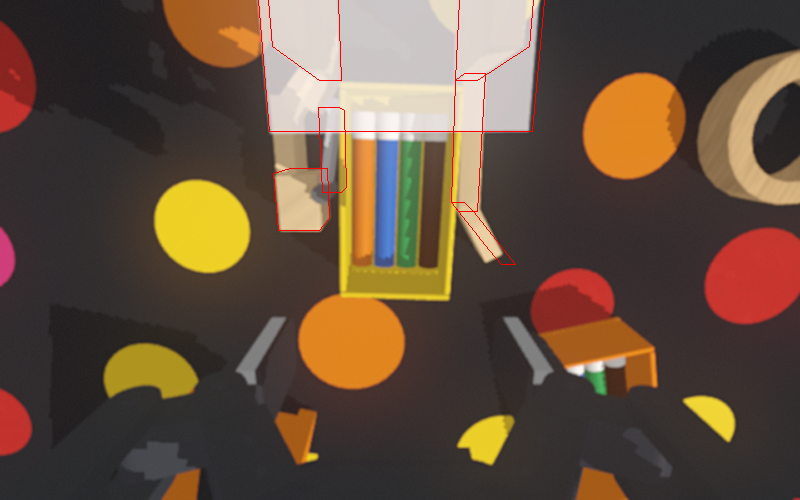

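Call:
send_rows(
  deltas=[
    [[-0.04,0.003,0,0,0.015,0],[-0.08,0.006,0,0,0.035,0],[-0.12,0.009,0,0,0.055,0],[-0.16,0.0135,0,0,0.075,0],[-0.2,0.0135,0,0,0.095,0],[-0.214,0.0135,0,0,0.115,0],[-0.214,0.0135,0,0,0.1222,0],[-0.214,0.0135,0,0,0.1222,0],[-0.214,0.0135,0,0,0.1222,0],[-0.214,0.0135,0,0,0.1222,0]],
  ],
  fingers=10,
)

```text
t: 17.0
tcp_pos: [453.9, 82.2, 178.5]
eef_rot: [-2.798, -0.381, -1.129]
force: [0.5, -0.3, 0.1]
width: 10.2
```

```bash
cat > lane.py <<'E'
from ov import *
def st():
    s=bot.state(); q=R.from_rotvec(s["eef_rot"]); L=R.from_euler('z',-.27)
    f=lambda P: L.apply(np.array(P)-[594,125,0])
    print("t",s["t"],"lane tcp",f(s["tcp_pos"]),"tip",f(s["tcp_pos"]+q.apply([0,0,73])),"contact",f(s["tcp_pos"]+q.apply([11,0,73])),"low",f(s["tcp_pos"]+q.apply([-11,0,73])))
    print("axes z",L.apply(q.apply([0,0,1])),"y",L.apply(q.apply([0,1,0])),"w",s["width"],"F",s["force"],"j",s["joints"])
E
python3 - <<'E'
from lane import *
st()
im=bot.snapshot("wrist")
overlay("wrist",[594,125,.27],im,"pics/w9.png")
cv2.imwrite("pics/s9.png",bot.snapshot("scene")[100:300,150:500])
E
```

```text
t 17.0 lane tcp [-146.49   -3.9   178.48] tip [-95.82  -3.89 125.93] contact [-87.9   -3.88 133.57] low [-103.74   -3.89  118.3 ]
axes z [ 0.69  0.   -0.72] y [ 0. -1.  0.] w 10.155997318934206 F [ 0.51 -0.33  0.12] j [-0.16 -0.46  2.54  0.74  0.45  0.56]
```

View pics/w9.png

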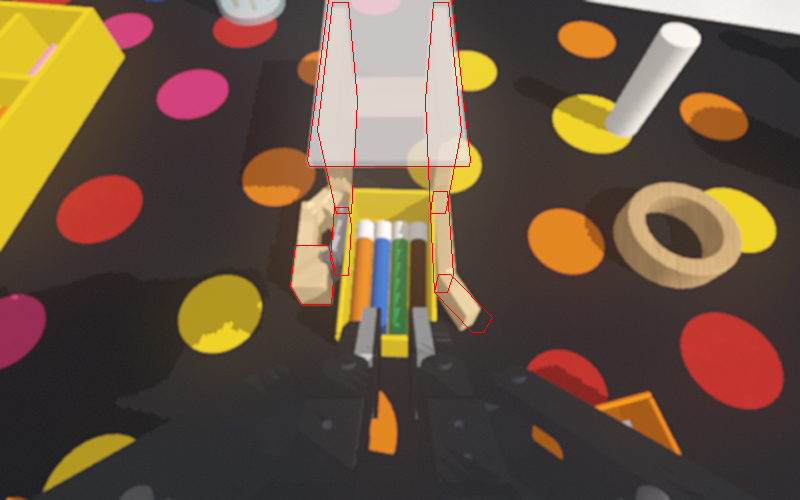

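View pics/s9.png

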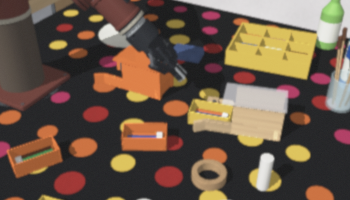

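Call:
send_rows(
  deltas=[
    [[0.018,0,0.018,0,-0.022,0],[0.037,0,0.036,0,-0.0444,0],[0.037,0,0.036,0,-0.0444,0],[0,0,0.074,0,-0.0444,0],[-0.036,0,0.112,0,-0.0444,0],[-0.072,0,0.149,0,-0.0444,0],[-0.1,0,0.178,0,-0.0444,0],[-0.1,0,0.178,0,-0.0444,0]],
  ],
)

```text
t: 18.1
tcp_pos: [471.1, 87.7, 97.3]
eef_rot: [-2.959, -0.401, -0.734]
force: [0.4, 0.5, 1.7]
width: 10.2
```

```bash
python3 - <<'E'
from lane import *
st()
im=bot.snapshot("wrist")
overlay("wrist",[594,125,.27],im,"pics/w10.png")
E
```

```text
t 18.1 lane tcp [-128.39   -3.21   97.32] tip [-94.26  -3.1   32.78] contact [-84.54  -3.11  37.92] low [-103.99   -3.09   27.64]
axes z [ 0.47  0.   -0.88] y [-0. -1. -0.] w 10.152293850019056 F [0.43 0.53 1.7 ] j [-0.07 -0.09  2.36  0.38  0.44  0.92]
```

View pics/w10.png

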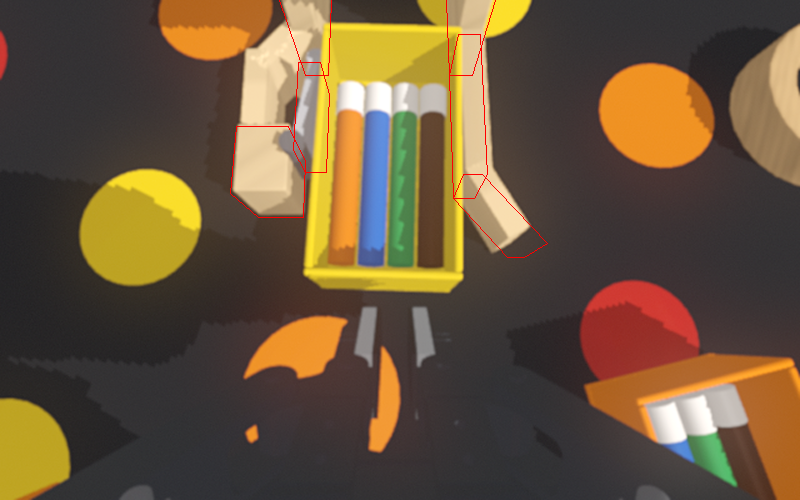

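```bash
python3 - <<'E'
import numpy as np
t0=np.radians(28); T0=np.array([-128.4,97.3])
def tcp(c,d):
    t=np.radians(d); return np.array([c-73*np.sin(t)-11*np.cos(t),4+11*np.sin(t)+73*np.cos(t)])
for c,d in [(-84,28)]+[(-84+6*k,28+1.6*k) for k in range(1,11)]+[(-18,44),(-12,44)]:
    v=tcp(c,d)-T0; x=v@[np.cos(t0),np.sin(t0)]; z=v@[np.sin(t0),-np.cos(t0)]
    print(c,d,np.round([x/400,z/400,np.radians(d-28)/2/np.pi],4).tolist())
E
```

```text
-84 28 [-0.0269, 0.0528, 0.0]
-78 29.6 [-0.0181, 0.0595, 0.0044]
-72 31.2 [-0.0093, 0.0663, 0.0089]
-66 32.8 [-0.0005, 0.0733, 0.0133]
-60 34.4 [0.0084, 0.0805, 0.0178]
-54 36.0 [0.0173, 0.0878, 0.0222]
-48 37.6 [0.0262, 0.0953, 0.0267]
-42 39.2 [0.0351, 0.103, 0.0311]
-36 40.8 [0.0441, 0.1108, 0.0356]
-30 42.4 [0.0531, 0.1188, 0.04]
-24 44.0 [0.0621, 0.1269, 0.0444]
-18 44 [0.0754, 0.1339, 0.0444]
-12 44 [0.0886, 0.141, 0.0444]
```

Call:
send_rows(
  deltas=[
    [[-0.013,0,0.026,0,0,0],[-0.027,0,0.053,0,0,0],[-0.027,0,0.053,0,0,0],[-0.018,0,0.0595,0,0.0044,0],[-0.0093,0,0.0663,0,0.0089,0],[-0.0005,0,0.0733,0,0.0133,0],[0.0084,0,0.0805,0,0.0178,0],[0.0173,0,0.0878,0,0.0222,0],[0.0262,0,0.0953,0,0.0267,0],[0.0351,0,0.103,0,0.0311,0],[0.0441,0,0.1108,0,0.0356,0],[0.0531,0,0.1188,0,0.04,0],[0.0621,0,0.1269,0,0.0444,0],[0.0754,0,0.1339,0,0.0444,0],[0.0754,0,0.1339,0,0.0444,0]],
  ],
)

```text
t: 20.02
tcp_pos: [523.6, 101.4, 66.1]
eef_rot: [-2.798, -0.38, -1.129]
force: [-1.6, -1.2, -1.0]
width: 9.9
```

```bash
python3 - <<'E'
from lane import *
st()
im=bot.snapshot("wrist")
overlay("wrist",[594,125,.27],im,"pics/w11.png")
E
```

```text
t 20.025 lane tcp [-74.17  -3.91  66.1 ] tip [-23.5   -3.91  13.54] contact [-15.58  -3.91  21.18] low [-31.42  -3.91   5.91]
axes z [ 0.69  0.   -0.72] y [ 0. -1.  0.] w 9.897153810038509 F [-1.57 -1.16 -0.98] j [-0.07  0.12  2.36  1.89  0.25 -0.58]
```

View pics/w11.png

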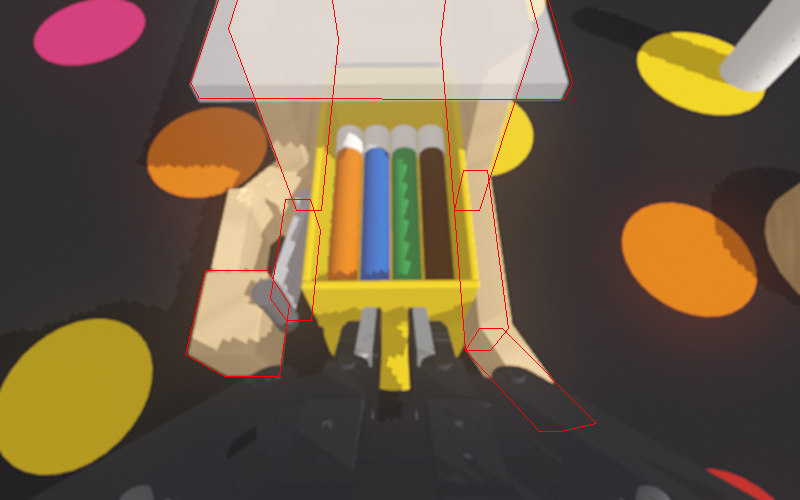

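Call:
send_rows(
  deltas=[
    [[0.011,0,0.0104,0,0,0],[0.0216,0,0.0208,0,0,0],[0.0216,0,0.0208,0,0,0]],
  ],
)

```text
t: 20.45
tcp_pos: [535.8, 104.9, 66.7]
eef_rot: [-2.796, -0.38, -1.132]
force: [-0.2, -0.0, 0.4]
width: 9.9
```

```bash
python3 - <<'E'
from lane import *
st()
E
```

```text
t 20.45 lane tcp [-61.47  -3.83  66.72] tip [-10.7   -3.79  14.26] contact [-2.8  -3.79 21.91] low [-18.61  -3.8    6.61]
axes z [ 0.7   0.   -0.72] y [ 0. -1. -0.] w 9.949475227020088 F [-0.16 -0.04  0.37] j [-0.06  0.15  2.33  1.89  0.24 -0.57]
```

```bash
python3 - <<'E'
import numpy as np
t0=np.radians(44.2); T0=np.array([-61.5,66.7])
def tcp(c,d):
    t=np.radians(d); return np.array([c-73*np.sin(t)-11*np.cos(t),5+11*np.sin(t)+73*np.cos(t)])
for c,d in [(0,45),(5,46),(10,46),(15,46),(20,46),(24,46)]:
    v=tcp(c,d)-T0; x=v@[np.cos(t0),np.sin(t0)]; z=v@[np.sin(t0),-np.cos(t0)]
    print(c,d,tcp(c,d),np.round([x/400,z/400,np.radians(d-44.2)/2/np.pi],4).tolist())
E
```

```text
0 45 [-59.39696962  64.39696962] [-0.0002, 0.0078, 0.0022]
5 46 [-55.1530475   63.62279885] [0.006, 0.0166, 0.005]
10 46 [-50.1530475   63.62279885] [0.015, 0.0253, 0.005]
15 46 [-45.1530475   63.62279885] [0.0239, 0.034, 0.005]
20 46 [-40.1530475   63.62279885] [0.0329, 0.0427, 0.005]
24 46 [-36.1530475   63.62279885] [0.0401, 0.0497, 0.005]
```

Call:
send_rows(
  deltas=[
    [[0,0,0.0078,0,0.0022,0],[0.006,0,0.0166,0,0.005,0],[0.015,0,0.0253,0,0.005,0],[0.0239,0,0.034,0,0.005,0],[0.0329,0,0.0427,0,0.005,0],[0.0329,0,0.0427,0,0.005,0]],
  ],
)

```text
t: 21.2
tcp_pos: [556.0, 110.5, 63.3]
eef_rot: [-2.775, -0.377, -1.173]
force: [-0.3, 0.5, -1.3]
width: 10.0
```

```bash
python3 - <<'E'
from lane import *
st()
im=bot.snapshot("wrist")
overlay("wrist",[594,125,.27],im,"pics/w12.png")
im=bot.snapshot("scene"); cv2.imwrite("pics/s12.png",cv2.resize(im[150:270,280:460],None,fx=4,fy=4,interpolation=cv2.INTER_CUBIC))
E
```

```text
t 21.2 lane tcp [-40.48  -3.87  63.32] tip [11.89 -3.86 12.45] contact [19.55 -3.86 20.34] low [ 4.22 -3.86  4.56]
axes z [ 0.72  0.   -0.7 ] y [ 0. -1.  0.] w 9.999005996479761 F [-0.33  0.46 -1.32] j [-0.05  0.21  2.29  2.07  0.26 -0.74]
```

View pics/w12.png

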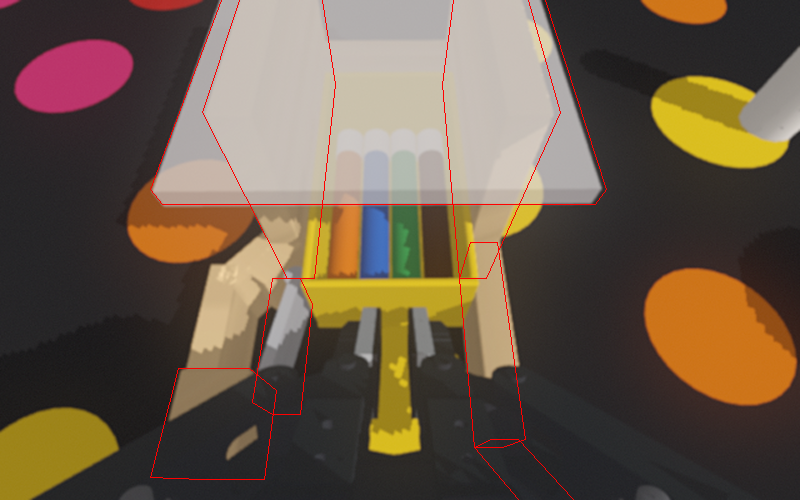

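View pics/s12.png

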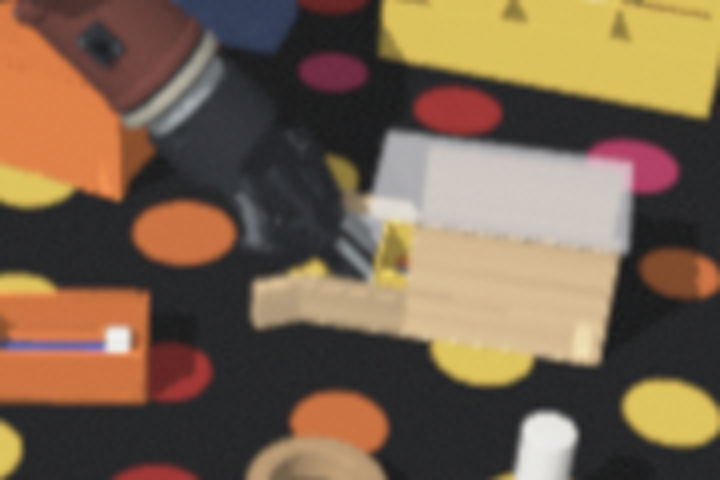

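```bash
python3 - <<'E'
from lane import *
L=R.from_euler('z',-.27)
for u in (330,460): print(L.apply(ray("wrist",(u/1.25,284/1.25),40)-[594,125,0]))
print("top-edge ray check z92", L.apply(ray("wrist",(380/1.25,205/1.25),92)-[594,125,0]))
E
```

```text
[17.88 17.78 40.  ]
[ 17.88 -25.13  40.  ]
top-edge ray check z92 [11.64 -0.39 92.  ]
```

Call:
send_rows(
  deltas=[
    [[0.006,0,0.0062,0,0,0],[0.012,0,0.0124,0,0,0],[0.018,0,0.0187,0,0,0],[0.0208,0,0.0216,0,0,0],[0.0208,0,0.0216,0,0,0]],
  ],
)

```text
t: 21.92
tcp_pos: [567.5, 113.5, 63.3]
eef_rot: [-2.775, -0.377, -1.174]
force: [0.6, 0.6, 1.4]
width: 10.2
```

```bash
python3 - <<'E'
from lane import *
st()
im=bot.snapshot("wrist"); cv2.imwrite("pics/w13.png",im)
im=bot.snapshot("scene"); cv2.imwrite("pics/s13.png",cv2.resize(im[150:270,280:460],None,fx=4,fy=4,interpolation=cv2.INTER_CUBIC))
E
```

```text
t 21.925 lane tcp [-28.64  -4.02  63.35] tip [23.73 -4.03 12.49] contact [31.39 -4.03 20.38] low [16.07 -4.03  4.6 ]
axes z [ 0.72 -0.   -0.7 ] y [-0. -1.  0.] w 10.159308854424964 F [0.6  0.6  1.36] j [-0.04  0.23  2.26  2.07  0.25 -0.73]
```

View pics/w13.png

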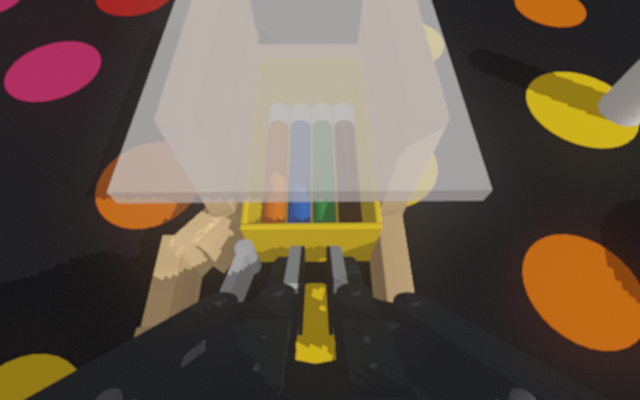

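View pics/s13.png

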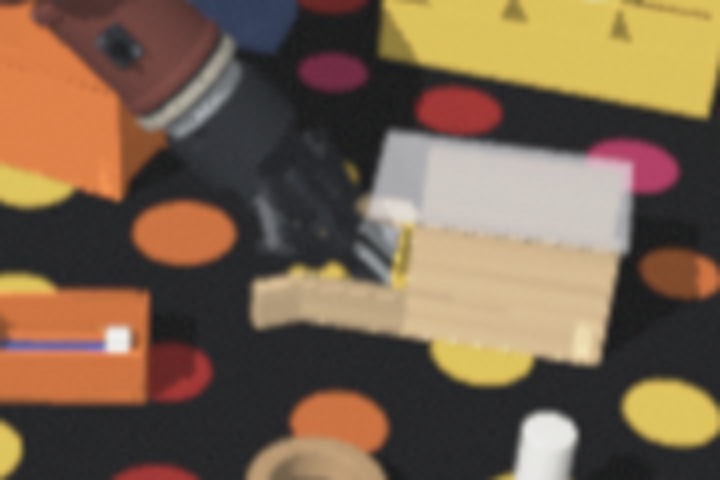

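Call:
send_rows(
  deltas=[
    [[0.003,0,0.003,0,0,0],[0.006,0,0.006,0,0,0],[0.006,0,0.006,0,0,0]],
  ],
)

```text
t: 22.4
tcp_pos: [570.5, 114.4, 63.1]
eef_rot: [-2.776, -0.377, -1.173]
force: [-0.1, -0.0, 0.3]
width: 10.0
```

```bash
python3 - <<'E'
from lane import *
st()
im=bot.snapshot("wrist")
z=cv2.resize(im[180:330,180:440],None,fx=3,fy=3,interpolation=cv2.INTER_CUBIC);cv2.imwrite("pics/w14.png",z)
for d in bot.outline_of("wrist","catch_tip")[:2]: print(d["confidence"],d["point"],R.from_euler('z',-.27).apply(ray("wrist",d["point"],30)-[594,125,0]))
E
```

```text
t 22.4 lane tcp [-25.49  -3.93  63.12] tip [26.85 -3.93 12.23] contact [34.52 -3.93 20.12] low [19.18 -3.93  4.35]
axes z [ 0.72 -0.   -0.7 ] y [-0. -1. -0.] w 10.036454944418757 F [-0.13 -0.04  0.34] j [-0.04  0.23  2.25  2.07  0.25 -0.73]
0.6 [237.2, 275.2] [15.54 28.86 30.  ]
```

View pics/w14.png

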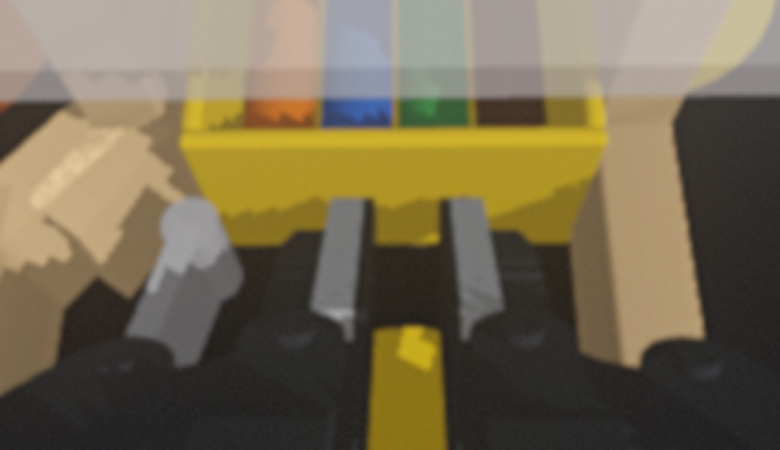

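```bash
python3 - <<'E'
from lane import *
L=R.from_euler('z',-.27)
for u,v,z in ((245,253,32),(310,228,40)): print(L.apply(ray("wrist",(u,v),z)-[594,125,0]))
E
```

```text
[24.46 26.21 32.  ]
[32.27 -1.15 40.  ]
```

Call:
send_rows(
  deltas=[
    [[-0.02,0,-0.02,0,0,0],[-0.05,0,-0.052,0,0,0],[-0.08,0,-0.083,0,0,0],[-0.104,0,-0.108,0,0,0],[-0.104,0,-0.108,0,0,0],[-0.05,0,-0.16,0,-0.015,0],[0.01,0,-0.22,0,-0.035,0],[0.07,0,-0.28,0,-0.055,0],[0.129,0,-0.334,0,-0.075,0],[0.129,0,-0.334,0,-0.075,0],[0.129,0,-0.334,0,-0.075,0]],
  ],
)

```text
t: 23.88
tcp_pos: [514.5, 113.3, 178.5]
eef_rot: [-2.855, -0.468, -0.721]
force: [0.8, 0.9, 0.6]
width: 9.6
```

```bash
python3 - <<'E'
from lane import *
st()
im=bot.snapshot("wrist"); overlay("wrist",[594,125,.27],im,"pics/w15.png")
L=R.from_euler('z',-.27)
for q in("catch_tip","narrow_tray_mid"):
  for d in bot.outline_of("wrist",q)[:3]: print(q,d["confidence"],d["point"],L.apply(ray("wrist",d["point"],32)-[594,125,0]))
im=bot.snapshot("top"); cv2.imwrite("pics/t15.png",im)
z=cv2.resize(cv2.imread("pics/w15.png")[0:400,200:600],None,fx=1.5,fy=1.5); cv2.imwrite("pics/w15z.png",z)
E
```

```text
t 23.875 lane tcp [-79.77   9.95 178.46] tip [-44.73  17.54 114.88] contact [-35.12  17.84 120.21] low [-54.35  17.23 109.54]
axes z [ 0.48  0.1  -0.87] y [ 0.07 -0.99 -0.08] w 9.579818043100078 F [0.8  0.86 0.57] j [-0.06 -0.14  2.22  0.43  0.66  0.89]
catch_tip 0.58 [308.1, 206.3] [ 8.09 31.49 32.  ]
narrow_tray_mid 0.97 [359.7, 172.2] [35.96 -4.49 32.  ]
narrow_tray_mid 0.26 [618.6, 65.3] [ 135.41 -203.2    32.  ]
```

View pics/w15.png

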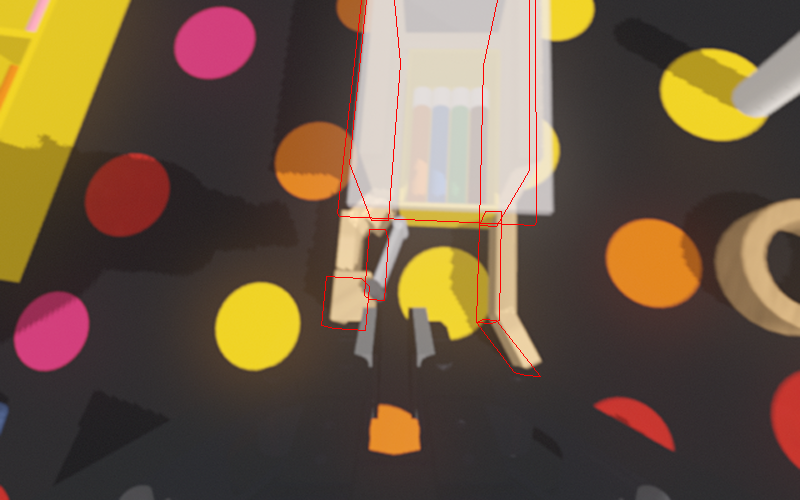

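View pics/t15.png

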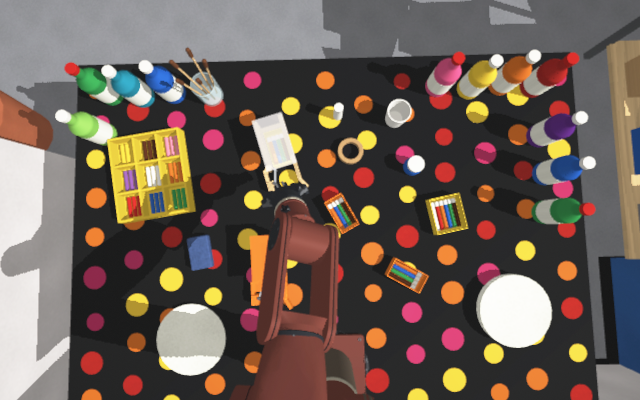

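Call:
send_rows(
  deltas=[
    [[0,0,0,0,0,0],[0,0,0,0,0,0],[0,0,0,0,0,0],[0,0,0,0,0,0]],
  ],
)

```text
t: 24.58
tcp_pos: [514.8, 113.8, 177.6]
eef_rot: [-2.851, -0.469, -0.726]
force: [0.2, -0.0, 0.2]
width: 10.0
```

```bash
python3 - <<'E'
from lane import *
st()
im=bot.snapshot("wrist"); overlay("wrist",[594,125,.27],im,"pics/w16.png",fx=2.5)
z=cv2.imread("pics/w16.png"); cv2.imwrite("pics/w16.png",z[200:800,500:1250])
E
```

```text
t 24.575 lane tcp [-79.33  10.36 177.57] tip [-44.03  18.09 114.14] contact [-34.43  18.4  119.52] low [-53.62  17.78 108.77]
axes z [ 0.48  0.11 -0.87] y [ 0.08 -0.99 -0.08] w 9.991180092616936 F [ 0.16 -0.04  0.23] j [-0.06 -0.13  2.22  0.44  0.65  0.89]
```

View pics/w16.png

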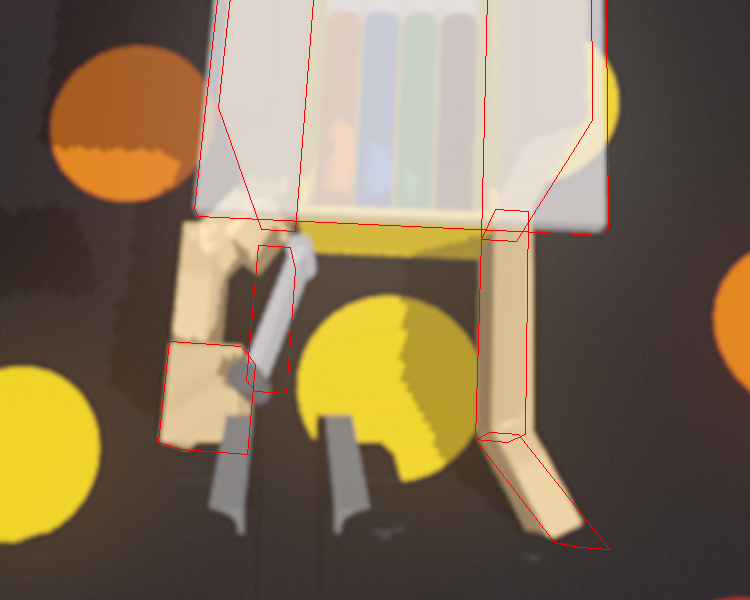

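The catch is shut with its tip at crop (302,250), inside the lane and in front of the tray's rear wall, and the gripper is clear. I'll hand the job in.

```bash
python3 - <<'E'
from workcell import bot
print(bot.close_job(), bot.state()["t"])
E
```

```text
the job is handed in; nothing more can be done
the job is handed in; nothing more can be done
```

The narrow yellow tray is in the plywood rack's lane with the catch shut behind it, and I handed the job in at about 24.6 s. I gripped it near its rear end, carried it to the mouth and slid it in past the catch. I then released it and pushed it home from behind with the tool leaning back 44–46°.

- **Tray position:** the last wrist measurement, taken just before I withdrew, puts its rear at about x = 32 mm. That is past the 28 mm needed, and its centre is at about 87 mm, inside the 83–92 mm range.
- **Catch:** its tip measured (24.5, 26.2) mm, against (24, 27) when shut. The picture after withdrawing also shows it shut in front of the tray's rear wall.
- **Forces:** no reading passed about 6 N. I read forces only at the end of each move.
- **Other objects:** the wide tray and the other things on the table look unmoved in the final top picture. I judged this by eye, not by measurement, and the arm hid part of the orange rack.

**Checks that disagreed:**
- The trained network's own catch-tip points were off: (15.5, 28.9) mm before withdrawing and (8, 31.5) mm after. I relied on the tip position I picked in the picture instead.
- During the withdrawal the tool drifted about 14 mm to the left because a wrist joint was near its limit. It happened in free air, above the rack parts at the mouth, and touched nothing.
- The push tilt of 46° was slightly above the 25–45° you gave; I used it to keep that wrist joint inside its range.

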